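# Tip the blue tote over the edge stop

### The job

Push the blue tote over the yellow edge stop of the tipping stand so that it topples onto its side, mouth down on the sloping chute, and the circuit breaker in it slides out into the steel tray. Do not lift the tote off the stand, leave it lying tipped over the stop, and leave the yellow tote beside it standing where it is.

Things in the scene. Friction and masses are not known exactly. Their poses are not given: they have to be found in the camera images.
- blue_tote_mid (a point): Centre of the loose blue open tote, 60 (x) by 85 (y) by 110 mm high, 0.25 kg. Its +x side faces the stop; a toe flange at its foot (12 mm deep, 6 thick) ends 42 mm ahead of centre, 3-12 mm short of the stop. Flat rear wall 30 mm behind centre: push there, about 88 mm above the platform, in an arc about the toe (surfaces grip, so rise with the wall). Past 45 degrees it topples and lies at about 135, hooked.
- yellow_tote_mid (a point): Centre (half-way up) of the yellow tote, same shape and size as the blue one, holding another device. It stands on the same platform, 130 mm (centre to centre) along the stop from the blue one; which of the two is on the left varies. It must stay as it is.
- stop (a point): Middle of the stop's near face at platform level, 100 mm above the bench. Yellow strip 300 mm along y, 5 mm thick, 18 mm high, on a fixed stand. x points level over the stop to the tray (the way to tip), z up. Platform: 160 mm deep on the -x side. On +x a 92 mm chute slopes 45 degrees down from the stop's top towards a steel tray: floor 4 mm above the bench, ends at x = 216 mm, rims 60 mm high.
- breaker_mid (a point): Middle of the circuit breaker, a loose white block with two black toggles, 36 by 44 by 49 mm, about 0.12 kg, which lies at first on the floor of the blue tote; this point is 20 mm above its underside.

How it is judged:
By the outcome, as a careful person would: the job done as asked, in the order asked, and still so for the second after the job is handed in, with the robot touching nothing.
It also fails if it takes over 38 s, if anything falls off the work surface, if the arm or the gripper's body presses on something with over 40 N, if the wrist force passes 120 N, or if a joint passes its speed limit or range.

### The arm

A 6-joint arm with a two-finger parallel gripper is mounted at the origin on the work surface. World frame = base frame: x ahead of the robot, y to its left, z up, the work surface at z = 0. Lengths are in mm, angles in rad, forces in N, time in s.
With the tool pointing down it reaches from about 300 to 850 mm from the base axis. Payload 4.2 kg.
Tool frame: the origin (TCP) lies midway between the tips of the shut fingers; the grasp point (between the pads) lies 19 mm behind it (arm.grip_point_offset is the distance from the TCP to the grasp point, in mm); x points along the fingers, z is the direction in which the jaws open and shut, and the axes are right-handed (so a half turn about x gives the same grasp; the last joint's range is limited). The gripper opens to 91 mm and grips with 3 to 60 N. Pads are 32 mm wide; open, the fingers measure 118 mm over their backs; the gripper's body (76 mm by 178 mm) begins 60 mm behind the grasp point.
Start: joints at [-1.186, 0.32, 1.565, -0, 1.257, -0.02], TCP at [226.46, -528.544, 213.976] pointing down, gripper open.
Joint ranges: [-3.11, 3.11], [-0.84, 2.01], [0.21, 2.61], [-1.34, 4.49], [0.05, 2.63], [-2.56, 2.56]. Speed limits (rad/s): [2.57, 2.57, 3.14, 3.14, 3.14, 3.14].

### API

Orientations are given as a unit quaternion [w, x, y, z].
In Python, from workcell import arm, snapshot gives the robot as it stands. The module is installed in compiled form; this text tells all that it offers.
- The arm moves only by the shell command python3 -m creep 'ROWS' [FORCE]. ROWS is JSON, a list of rows, each a list of 5 numbers: the shift along the tool's x, y, z in m, then the turn about the tool's x in rad, then the closure, from 0 (fully open) to 1 (shut). A call has 1 to 5 rows; each row is the pose to reach, as a shift and turn from the pose measured when the call began, along the tool's axes at that moment; what a row does not reach only later rows make up. A row lasts 1/12 s, in which the tool goes at most 41.7 mm and 7.16 degrees, less where a joint would pass 70% of its speed; a pose out of reach is approached as far as the arm can. A call with a gripper value outside its range is refused whole. The fingers move at their own pace and stop on an object; FORCE is the grip in N (left out, the last holds). Time passes only in rows, so rows that repeat a pose let the fingers close. It gives the time, the measured TCP pose, the force and the opening at its end, in the units of the state.
- arm.read_state(): the state, without advancing time (a new reading comes with each control period).
- snapshot(name): name is "side" or "top" or "wrist"; returns a dict with "img" (420x560x3 uint8, red, green, blue), "z_map" (420x560 float32, mm along the optical axis (not along the pixel's ray), 0 where there is no reading), "K" (3x3 intrinsics, pixels), "rvec" (rotation vector, rad) and "tvec" (3), from world to camera coordinates, as OpenCV has them; the wrist camera has in their place "mount" (4x4, takes a point from camera to tool coordinates, whose origin is the TCP and whose axes are the tool frame's). Camera axes: x right, y down, z forward; pixel columns grow to the right and rows downward; lengths in mm; the calibration is good to about 2 mm. A picture is of the moment at which its call begins: read the wrist's pose just before it.
- arm.job_done(): hands the job in, once; it reports no verdict.
The state is a dict: "t": time; "joint_pos": joint angles; "joint_vel": joint speeds; "tau": joint torques, N m; "ee_pos": TCP position; "orientation": TCP orientation; "wrist_force": force on the tool from outside, world axes, zero at the start; "moment": the same for the moment, N m; "gripper_width": opening from 0.0 (shut) to 1.0 (fully open).
Only numpy, scipy, OpenCV 4.12 (cv2) and the standard library are available. Lean on these libraries where they do the work, as an engineer would, in place of code of your own. Each camera call takes 0.05 s, during which the arm holds its last target.

## Working session

There is one attempt and no reset: what is moved stays moved. The work goes in short steps, Python scripts to look and compute and a shell command to move; the robot and the scene stay as the last step left them, time stands still between calls to the robot, and variables do not carry over. Pictures are saved under pics/ and viewed, and the job is handed in when it is done.

```bash
mkdir -p pics
cat > h.py <<'E'
import numpy as np, cv2, json
from workcell import arm, snapshot
def save(n,f):
    s=snapshot(n); cv2.imwrite('pics/'+f,s['img'][:,:,::-1]); return s
def pts(s):
    z=s['z_map'];K=s['K'];v,u=np.mgrid[:z.shape[0],:z.shape[1]]
    c=np.stack([(u-K[0,2])/K[0,0]*z,(v-K[1,2])/K[1,1]*z,z],-1)
    R=cv2.Rodrigues(np.array(s['rvec'],float))[0]
    return (c-np.array(s['tvec']).ravel())@R
E
python3 - <<'E'
from h import *
st=arm.read_state();print({k:np.round(v,3).tolist() for k,v in st.items()})
for n in('top','side'):
    s=save(n,n+'0.png');np.savez(n+'0.npz',**s)
    P=pts(s);hsv=cv2.cvtColor(s['img'],cv2.COLOR_RGB2HSV)
    for nm,lo,hi in(('blue',(100,100,40),(130,255,255)),('yel',(20,110,80),(35,255,255))):
        m=cv2.inRange(hsv,lo,hi)
        k,l,stt,c=cv2.connectedComponentsWithStats(m)
        for i in range(1,k):
            if stt[i,4]>80:
                q=P[(l==i)&(s['z_map']>0)]
                print(n,nm,stt[i].tolist(),np.percentile(q,[2,50,98],axis=0).round(0).tolist())
E
```

```text
{'t': 0.0, 'joint_pos': [-1.186, 0.32, 1.566, 0.0, 1.257, -0.02], 'joint_vel': [-0.001, 0.001, -0.001, -0.002, -0.001, 0.002], 'tau': [-0.001, -41.247, -23.197, 0.073, 0.046, -0.0], 'ee_pos': [226.26, -528.047, 213.105], 'orientation': [0.59, 0.39, 0.591, -0.389], 'wrist_force': [-0.623, 0.366, -0.241], 'moment': [0.041, 0.033, 0.035], 'gripper_width': 0.996}
top blue [142, 202, 77, 54, 2452] [[542.0, 140.0, 103.0], [585.0, 200.0, 182.0], [608.0, 229.0, 211.0]]
top blue [548, 204, 12, 53, 473] [[527.0, -480.0, 5.0], [577.0, -474.0, 18.0], [618.0, -469.0, 29.0]]
top yel [141, 197, 182, 63, 3130] [[531.0, -14.0, 101.0], [587.0, 61.0, 145.0], [638.0, 235.0, 211.0]]
side blue [261, 0, 137, 58, 5443] [[599.0, -972.0, 4.0], [782.0, -834.0, 62.0], [1032.0, -827.0, 100.0]]
side blue [342, 81, 50, 43, 1299] [[517.0, -621.0, 7.0], [563.0, -528.0, 28.0], [612.0, -470.0, 31.0]]
side blue [202, 229, 72, 97, 4011] [[541.0, 143.0, 107.0], [578.0, 191.0, 178.0], [609.0, 231.0, 211.0]]
side yel [253, 175, 61, 88, 3246] [[530.0, 14.0, 108.0], [563.0, 63.0, 180.0], [596.0, 101.0, 211.0]]
side yel [180, 304, 18, 19, 87] [[635.0, 232.0, 101.0], [637.0, 250.0, 111.0], [641.0, 263.0, 119.0]]
```

View pics/top0.png

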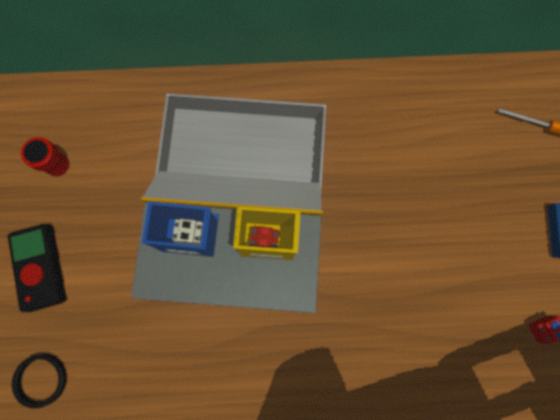

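View pics/side0.png

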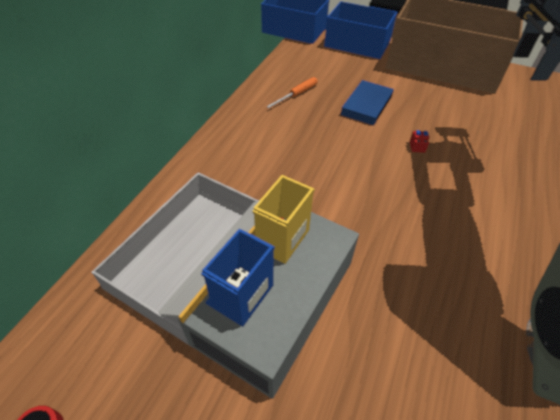

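Run:
```python
from h import *
for n in('top','side'):
    s=dict(np.load(n+'0.npz'));P=pts(s);hsv=cv2.cvtColor(s['img'],cv2.COLOR_RGB2HSV)
    ok=s['z_map']>0
    B=cv2.inRange(hsv,(100,100,40),(130,255,255))>0;Y=cv2.inRange(hsv,(20,110,80),(35,255,255))>0
    reg=ok&(P[...,0]>480)&(P[...,0]<680)&(P[...,1]>-80)&(P[...,1]<300)
    m=Y&reg&(P[...,2]>110)&(P[...,2]<124)&(P[...,0]>620)
    q=P[m]; 
    if len(q)>10:
        l=cv2.fitLine(q[:,:2].astype(np.float32),cv2.DIST_HUBER,0,.01,.01).ravel();print(n,'stop',len(q),l,q.min(0),q.max(0))
    for nm,M in(('blue',B),('yel',Y)):
        q=P[M&reg&(P[...,2]>204)&(P[...,2]<216)]
        r=cv2.minAreaRect(q[:,:2].astype(np.float32));print(n,nm,len(q),r,np.median(q[:,2]))
    print('platform z',np.median(P[reg&(P[...,2]>90)&(P[...,2]<105)][:,2]))
    # breaker whites inside the blue tote
    W=(hsv[...,1]<60)&(hsv[...,2]>150)&reg&(P[...,1]>150)&(P[...,2]>125)&(P[...,2]<175)&(P[...,0]>545)&(P[...,0]<605)
    print('breaker',W.sum(),P[W].mean(0) if W.any() else '')
# grey edge of stand near/left in top
```

```text
top stop 401 [1.1882768e-01 9.9291492e-01 6.3053357e+02 1.7370302e+02] [620.01313809  65.73577785 110.11164138] [643.46460094 263.33935628 120.68253839]
top blue 783 ((576.781494140625, 185.51300048828125), (91.71502685546875, 59.912166595458984), 81.7076644897461) 209.13297035176197
top yel 777 ((564.6757202148438, 56.10807800292969), (91.08702850341797, 60.640174865722656), 83.05453491210938) 209.19400440226494
platform z 99.72417121248827
breaker 224 [579.25789042 182.1148252  144.20929428]
side stop 81 [1.2807022e-01 9.9176508e-01 6.3600659e+02 2.4049120e+02] [631.42256092 206.44716194 110.13197562] [641.29348141 263.24912649 119.37539459]
side blue 874 ((575.9827270507812, 185.07603454589844), (91.56365966796875, 60.61043167114258), 81.78008270263672) 209.41286725781805
side yel 671 ((563.8624877929688, 56.67052459716797), (89.81966400146484, 61.21337890625), 82.90847778320312) 209.33287392951743
platform z 100.31417109502678
breaker 145 [583.71086325 181.45404322 146.46224742]
```

```bash
cat >> h.py <<'E'
from scipy.spatial.transform import Rotation as Ro
def RT():
    st=arm.read_state();w,x,y,z=st['orientation'];return st,np.array(st['ee_pos']),Ro.from_quat([x,y,z,w]).as_matrix()
def ray(s,uv,zp):
    uv=np.asarray(uv,np.float32).reshape(-1,1,2);n=cv2.undistortPoints(uv,s['K'],None).reshape(-1,2)
    R=cv2.Rodrigues(np.array(s['rvec'],float))[0];C=-R.T@np.array(s['tvec']).ravel()
    d=np.c_[n,np.ones(len(n))]@R;return C+d*((zp-C[2])/d[:,2])[:,None]
E
python3 - <<'E'
from h import *
st,p,R=RT();print('tool axes cols\n',R.round(3))
s=dict(np.load('top0.npz'));hsv=cv2.cvtColor(s['img'],cv2.COLOR_RGB2HSV)
Y=cv2.inRange(hsv,(18,110,80),(35,255,255))
# top row of yellow per column = far upper edge of strip
pts_=[]
for c in list(range(144,321)):
    r=np.where(Y[190:216,c])[0]
    if len(r): pts_.append((c,190+r[0]-.5))
q=ray(s,pts_,118.)
l=cv2.fitLine(q[:,:2].astype(np.float32),cv2.DIST_HUBER,0,.01,.01).ravel();print('far top edge',l,'yaw',np.degrees(np.arctan2(l[0],l[1])),q[[0,-1]])
d=l[:2]*np.sign(l[1]);nx=np.array([d[1],-d[0]])
for nm,c in(('blue',(576.4,185.3)),('yel',(564.3,56.4))):
    print(nm,'centre to near face',(l[2:]-np.array(c))@nx-5)
b=np.array([576.4,185.3])
for k in(60,46):
    print(k,'tcp target',b-nx*k, 'tool shift mm to z290/now', R.T@(np.r_[b-nx*k,290]-p))
print('nx',nx,'yaw of tool y,z',np.degrees(np.arctan2(R[1],R[0]))[1:])
E
```

```text
tool axes cols
 [[-0.001  0.919  0.394]
 [ 0.001  0.394 -0.919]
 [-1.     0.    -0.002]]
far top edge [1.2162286e-01 9.9257636e-01 6.2615594e+02 1.1338100e+02] yaw 6.9857717 [[644.2368779  258.33039482 118.        ]
 [609.05440673 -30.83402721 118.        ]]
blue centre to near face 53.13356953718014
yel centre to near face 49.46655679203818
60 tcp target [516.84541931 192.59737186] tool shift mm to z290/now [ -75.90950419  550.90003098 -548.18007613]
46 tcp target [530.74148788 190.8946517 ] tool shift mm to z290/now [ -75.92036612  563.00282864 -541.14287864]
nx [ 0.99257636 -0.12162286] yaw of tool y,z [ 23.19020848 -66.80978904]
```

```bash
python3 -m creep '[[-0.02,0.028,-0.028,0,1],[-0.04,0.056,-0.056,0,1],[-0.06,0.084,-0.084,0,1],[-0.076,0.112,-0.112,0,1],[-0.076,0.14,-0.14,0,1]]' 20
python3 - <<'E'
from h import *
st,p,R=RT();print(R.T@(np.array([510.9,193.3,290])-p),st['gripper_width'])
E
```

```text
t: 0.52
ee_pos: [298.4, -350.0, 291.3]
orientation: [0.591, 0.389, 0.589, -0.39]
wrist_force: [1.1, -0.6, 0.2]
gripper_width: 0.666
[   0.66119476  408.72287871 -416.21193773] 0.6659504352765359
```

```bash
python3 -m creep '[[0,0.028,-0.0285,0,1],[0,0.056,-0.057,0,1],[0,0.084,-0.0855,0,1],[0,0.112,-0.114,0,1],[0,0.14,-0.1425,0,1]]'
python3 -m creep '[[0,0.028,-0.0285,0,1],[0,0.056,-0.057,0,1],[0,0.084,-0.0855,0,1],[0,0.112,-0.114,0,1],[0,0.14,-0.1425,0,1]]'
python3 - <<'E'
from h import *
st,p,R=RT();print(R.T@(np.array([510.9,193.3,290])-p),st['gripper_width'])
E
```

```text
t: 0.93
ee_pos: [371.2, -162.0, 291.0]
orientation: [0.591, 0.39, 0.589, -0.39]
wrist_force: [0.5, 0.4, -0.5]
gripper_width: 0.3
t: 1.35
ee_pos: [444.0, 26.0, 290.6]
orientation: [0.591, 0.389, 0.589, -0.39]
wrist_force: [0.7, -1.4, -0.0]
gripper_width: 0.003
[   0.33831794  127.15984673 -127.61196076] 0.00317183643428982
```

```bash
python3 -m creep '[[0,0.026,-0.026,0.105,1],[0,0.052,-0.052,0.21,1],[0,0.078,-0.078,0.315,1],[0,0.104,-0.104,0.42,1],[0,0.127,-0.128,0.525,1]]'
python3 - <<'E'
from h import *
st,p,R=RT();print(R.T@(np.array([510.9,193.3,188])-p),np.degrees(np.arctan2(R[1],R[0]))[1:])
E
```

```text
t: 1.77
ee_pos: [510.9, 195.8, 289.8]
orientation: [-0.469, -0.53, -0.467, 0.531]
wrist_force: [-0.8, -0.6, 1.1]
gripper_width: 0.008
[101.7864107    0.16131316   2.23680476] [ -7.21630885 -97.21655767]
```

```bash
python3 -m creep '[[0.025,0,0.002,0,1],[0.05,0,0.002,0.004,1],[0.075,0,0.002,0.004,1],[0.101,0,0.002,0.004,1],[0.101,0,0.002,0.004,1]]'
python3 - <<'E'
from h import *
st,p,R=RT();print(p,R.T@(np.array([510.9,193.3,188])-p),np.degrees(np.arctan2(R[1],R[0]))[1:])
s=save('side','side1.png');save('top','top1.png')
E
```

```text
t: 2.18
ee_pos: [507.2, 192.5, 183.4]
orientation: [-0.466, -0.527, -0.467, 0.535]
wrist_force: [-0.3, -0.1, -0.3]
gripper_width: 0.005
[507.15089581 192.45724262 183.35033086] [-4.69080899  3.56816904 -1.28449452] [ -7.42963631 -97.42581877]
```

View pics/side1.png

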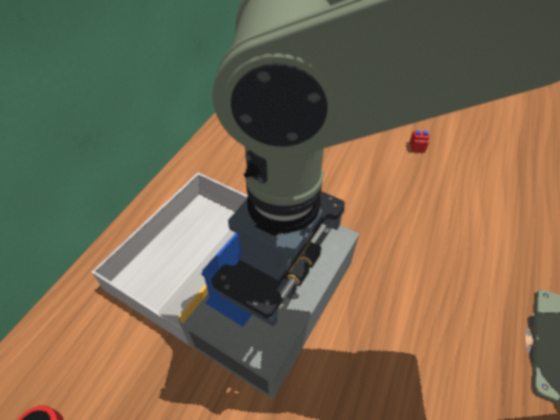

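The gripper hangs behind the blue tote (tote visible at about px 225,280) and hides the yellow one; nothing has been touched.

Run:
```python
from h import *
st,p,R=RT();b=np.array([576.4,185.3,188]);print(p,R.round(3).tolist(),R.T@(b-p),st['wrist_force'])
```

```text
[510.42645038 193.45343558 188.41484491] [[-0.0, 0.992, -0.13], [-0.003, -0.13, -0.992], [-1.0, 0.0, 0.003]] [ 0.419408   66.47382051 -0.46383278] [ 0.682514   -0.04402187 -0.12835977]
```

View pics/top1.png

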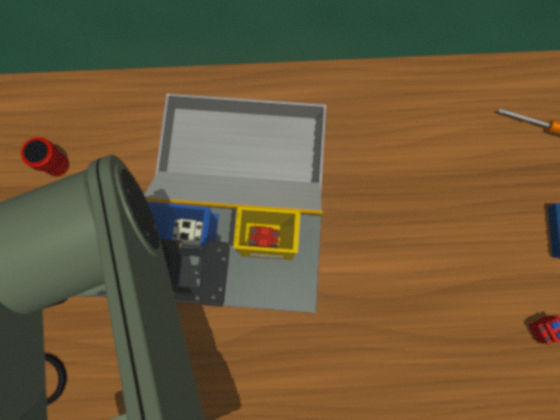

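Top view: gripper body behind the blue tote (px 195,270), yellow tote untouched at (267,232). I'll advance to contact.

```bash
python3 -m creep '[[0,0.006,0,0,1],[0,0.011,0,0,1],[0,0.015,0,0,1],[0,0.018,0,0,1],[0,0.021,0,0,1]]'
python3 -m creep '[[0,0.002,0,0,1],[0,0.004,0,0,1],[0,0.006,0,0,1],[0,0.007,0,0,1],[0,0.008,0,0,1]]'
python3 - <<'E'
from h import *
st,p,R=RT();b=np.array([576.4,185.3,188]);print(p,R.T@(b-p),st['wrist_force'])
E
```

```text
t: 2.7
ee_pos: [531.2, 190.8, 189.1]
orientation: [-0.467, -0.531, -0.466, 0.532]
wrist_force: [-3.8, 1.8, 3.0]
gripper_width: 0.007
t: 3.12
ee_pos: [539.0, 189.8, 189.3]
orientation: [-0.467, -0.53, -0.466, 0.533]
wrist_force: [-4.4, -0.4, 3.4]
gripper_width: 0.002
[538.951112   189.78842757 189.25388037] [ 1.20355143 37.71617134 -0.42343056] [-4.36900328 -0.40388421  3.36997439]
```

Run:
```python
from h import *
s=save('side','side2.png');w=save('wrist','w2.png')
c=s['img'][190:350,150:300];c2=cv2.imread('pics/side0.png')[190:350,150:300]
cv2.imwrite('pics/c2.png',cv2.resize(np.hstack([c2,c[:,:,::-1]]),None,fx=2.6,fy=2.6,interpolation=3))
P=pts(s);hsv=cv2.cvtColor(s['img'],cv2.COLOR_RGB2HSV);B=(cv2.inRange(hsv,(100,100,40),(130,255,255))>0)&(s['z_map']>0)&(P[...,1]>120)&(P[...,2]>90)
q=P[B];print(q[:,2].max(),np.percentile(q,[1,99],axis=0))
```

```text
515.0622561855683 [[517.69183193 164.18177123 103.89871834]
 [620.96892008 271.14560559 270.73614153]]
```

View pics/c2.png

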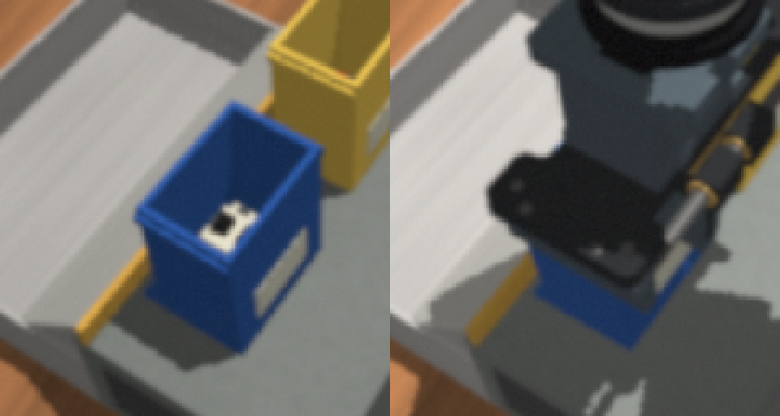

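View pics/w2.png

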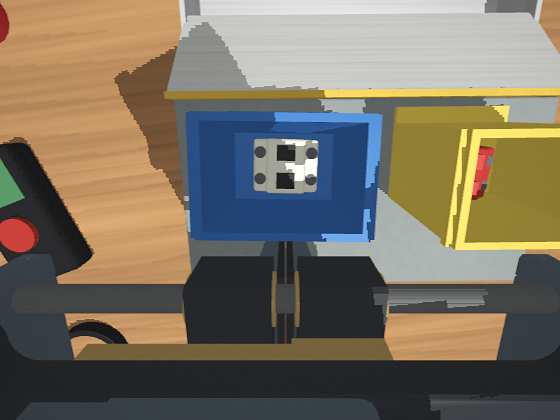

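Side and wrist views: blue tote still upright (wrist px 190–380 × 112–240), fingers on its rear wall, rim not yet over the stop (row 93). Sliding on.

```bash
python3 -m creep '[[0,0.002,0,0,1],[0,0.003,0,0,1],[0,0.004,0,0,1],[0,0.004,0,0,1]]'
cat >> h.py <<'E'
def rim():
    st,p,R=RT();w=snapshot('wrist');z=w['z_map'];K=w['K'];v,u=np.mgrid[:z.shape[0],:z.shape[1]]
    c=np.stack([(u-K[0,2])/K[0,0]*z,(v-K[1,2])/K[1,1]*z,z,np.ones_like(z)],-1)
    P=(c@np.array(w['mount']).T)[...,:3]@R.T+p
    hsv=cv2.cvtColor(w['img'],cv2.COLOR_RGB2HSV)
    m=(cv2.inRange(hsv,(100,100,40),(130,255,255))>0)&(z>0)&(P[...,1]<270)&(P[...,1]>110)&(P[...,0]>500)&(P[...,2]>100)
    nx=np.array([.9926,-.1216]);ny=np.array([.1216,.9926])
    q=np.c_[(P[m][:,:2]-[626.16,113.38])@nx+5,(P[m][:,:2]-[626.16,113.38])@ny,P[m][:,2]-100]
    tip=np.r_[(p[:2]-[626.16,113.38])@nx+5,(p[:2]-[626.16,113.38])@ny,p[2]-100]
    return st,w,q,tip   # stop frame: x from near face, z from platform
E
python3 - <<'E'
from h import *
st,w,q,tip=rim();cv2.imwrite('pics/w3.png',w['img'][:,:,::-1])
print('tip',tip,st['wrist_force'])
for a in range(-100,60,8):
    s=q[(q[:,0]>=a)&(q[:,0]<a+8)]
    if len(s)>20: print(a,len(s),np.percentile(s[:,2],98).round(1),np.percentile(s[:,1],[1,99]).round(0))
E
```

```text
t: 3.55
ee_pos: [543.4, 189.3, 189.2]
orientation: [-0.467, -0.531, -0.466, 0.532]
wrist_force: [-3.2, -0.5, 2.6]
gripper_width: 0.005
tip [-86.38046007  65.24747263  89.23936476] [-3.22099553 -0.50063025  2.63491519]
-76 1913 63.9 [ 27. 104.]
-68 4145 121.8 [ 24. 106.]
-60 2392 121.5 [ 21. 110.]
-52 1698 119.6 [ 20. 110.]
-44 1730 118.4 [ 20. 110.]
-36 1786 117.2 [ 20. 110.]
-28 2206 116.0 [ 19. 109.]
-20 2288 114.6 [ 19. 109.]
-12 3248 113.6 [ 19. 109.]
-4 150 113.4 [ 35. 124.]
```

The tote is already tilting about its gripping toe (rim falls ~8°) with the toe ~10 mm short of the stop. I'll ease back, and push lower to close the gap first.

```bash
python3 -m creep '[[0,-0.004,0,0,1],[0,-0.008,0,0,1],[0,-0.012,0,0,1],[0,-0.016,0,0,1],[0,-0.02,0,0,1]]'
python3 -m creep '[[0,-0.005,0,0,1],[0.014,-0.008,0,0,1],[0.03,-0.008,0,0,1],[0.043,-0.008,0,0,1],[0.043,-0.008,0,0,1]]'
cat >> h.py <<'E'
def rep(f=None):
    st,w,q,tip=rim()
    if f: cv2.imwrite('pics/'+f,w['img'][:,:,::-1])
    print('tip',tip.round(1),'F',np.round(st['wrist_force'],1),'t',st['t'])
    s=[(a,np.percentile(q[(q[:,0]>=a)&(q[:,0]<a+8),2],98).round(1)) for a in range(-120,100,8) if ((q[:,0]>=a)&(q[:,0]<a+8)).sum()>20]
    print(s); h=q[q[:,2]>100]; print('rim x',np.percentile(h[:,0],[1,99]),'y',np.percentile(h[:,1],[1,99]))
E
python3 -c "
from h import *
rep('w4.png')"
```

```text
t: 4.02
ee_pos: [523.5, 191.9, 189.2]
orientation: [-0.467, -0.531, -0.466, 0.532]
wrist_force: [0.7, 0.2, -0.0]
gripper_width: 0.008
t: 4.43
ee_pos: [513.8, 192.3, 144.0]
orientation: [-0.467, -0.529, -0.466, 0.533]
wrist_force: [-0.4, -0.8, 0.4]
gripper_width: 0.006
tip [-116.1   64.7   44. ] F [-0.4 -0.8  0.4] t 4.4333
[(-88, np.float64(112.5)), (-80, np.float64(112.1)), (-72, np.float64(112.1)), (-64, np.float64(112.2)), (-56, np.float64(112.1)), (-48, np.float64(112.2)), (-40, np.float64(112.2)), (-32, np.float64(112.3)), (-24, np.float64(112.8)), (-8, np.float64(2.9))]
rim x [-80.97811953 -20.94498309] y [ 19.74889393 110.08112194]
```

View pics/w4.png

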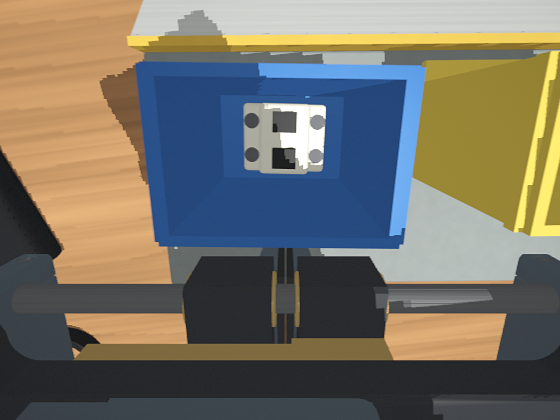

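Wrist view: tote is upright again (px 140–425 × 62–247), breaker at (285,138), toe ~9 mm short of the stop (row 42). Push low.

```bash
python3 -m creep '[[0,0.006,0,0,1],[0,0.011,0,0,1],[0,0.014,0,0,1],[0,0.016,0,0,1],[0,0.018,0,0,1]]'
python3 -m creep '[[0,0.002,0,0,1],[0,0.003,0,0,1],[0,0.004,0,0,1],[0,0.005,0,0,1],[0,0.006,0,0,1]]'
python3 -c "
from h import *
rep('w5.png')"
```

```text
t: 4.9
ee_pos: [532.2, 190.2, 145.8]
orientation: [-0.466, -0.53, -0.466, 0.533]
wrist_force: [-3.4, -0.5, 3.5]
gripper_width: 0.007
t: 5.32
ee_pos: [538.1, 189.4, 145.8]
orientation: [-0.466, -0.53, -0.466, 0.533]
wrist_force: [-3.3, 1.2, 1.5]
gripper_width: 0.005
tip [-91.7  64.8  45.8] F [-3.3  1.2  1.5] t 5.3167
[(-80, np.float64(111.9)), (-72, np.float64(111.8)), (-64, np.float64(112.3)), (-56, np.float64(131.4)), (-48, np.float64(112.4)), (-40, np.float64(112.2)), (-32, np.float64(112.3)), (-24, np.float64(112.5)), (-16, np.float64(112.6)), (-8, np.float64(8.8))]
rim x [-71.11752637 -12.56971429] y [ 19.52969294 109.82199727]
```

```bash
python3 -m creep '[[0,0.001,0,0,1],[0,0.002,0,0,1],[0,0.003,0,0,1]]'
python3 -c "
from h import *
rep('w6.png')"
```

```text
t: 5.62
ee_pos: [540.3, 188.9, 145.8]
orientation: [-0.466, -0.529, -0.467, 0.534]
wrist_force: [-7.9, -0.1, 6.0]
gripper_width: 0.008
tip [-89.4  64.5  45.8] F [-7.9 -0.1  6. ] t 5.6167
[(-72, np.float64(112.0)), (-64, np.float64(112.5)), (-56, np.float64(131.3)), (-48, np.float64(112.4)), (-40, np.float64(112.4)), (-32, np.float64(112.4)), (-24, np.float64(112.4)), (-16, np.float64(112.7)), (-8, np.float64(8.8)), (0, np.float64(8.9))]
rim x [-68.55790841 -10.2338089 ] y [ 19.42962595 109.68223691]
```

View pics/w6.png

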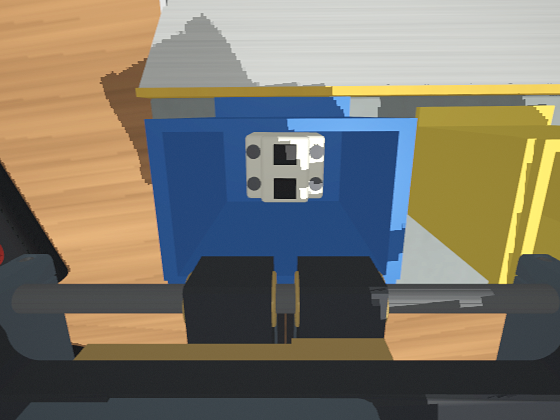

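Force rose to 8 N with the rim level: the toe flange (px 215–350, row ~105) is against the stop. Now back off, rise to 88 mm, and tip.

```bash
python3 -m creep '[[0,-0.006,0,0,1],[-0.014,-0.006,0,0,1],[-0.028,-0.006,0,0,1],[-0.042,-0.006,0,0,1],[-0.042,-0.006,0,0,1]]'
python3 -m creep '[[0,0.002,0,0,1],[0,0.004,0,0,1],[0,0.006,0,0,1],[0,0.006,0,0,1]]'
python3 -c "
from h import *
rep('w7.png')"
```

```text
t: 6.08
ee_pos: [537.0, 190.3, 190.7]
orientation: [0.467, 0.532, 0.465, -0.531]
wrist_force: [0.9, 0.1, 0.8]
gripper_width: 0.006
t: 6.42
ee_pos: [542.1, 189.5, 189.9]
orientation: [-0.467, -0.531, -0.466, 0.532]
wrist_force: [-2.8, 0.9, 2.0]
gripper_width: 0.002
tip [-87.7  65.3  89.9] F [-2.8  0.9  2. ] t 6.4167
[(-72, np.float64(113.7)), (-64, np.float64(113.4)), (-56, np.float64(113.4)), (-48, np.float64(113.2)), (-40, np.float64(113.1)), (-32, np.float64(112.8)), (-24, np.float64(112.6)), (-16, np.float64(113.0)), (-8, np.float64(9.0)), (0, np.float64(8.8))]
rim x [-68.08143114  -8.60047713] y [ 19.26864121 109.41570334]
```

```bash
python3 -m creep '[[-0.0035,0.005,0,0,1],[-0.007,0.010,0,0,1],[-0.010,0.015,0,0,1],[-0.013,0.020,0,0,1],[-0.0145,0.024,0,0,1]]'
python3 -c "
from h import *
rep('w8.png')"
```

```text
t: 6.88
ee_pos: [567.4, 186.3, 205.0]
orientation: [-0.467, -0.531, -0.465, 0.532]
wrist_force: [-3.0, 0.7, 3.4]
gripper_width: 0.001
tip [-62.2  65.2 105. ] F [-3.   0.7  3.4] t 6.8833
[(-88, np.float64(2.7)), (-72, np.float64(25.4)), (-64, np.float64(46.9)), (-56, np.float64(75.5)), (-48, np.float64(104.8)), (-40, np.float64(128.1)), (-32, np.float64(125.9)), (-24, np.float64(123.4)), (-16, np.float64(120.9)), (-8, np.float64(118.4)), (0, np.float64(116.0)), (8, np.float64(113.4)), (16, np.float64(112.3))]
rim x [-39.08587258  19.68644744] y [ 19.24827525 109.2799312 ]
```

```bash
python3 -m creep '[[-0.0025,0.006,0,0,1],[-0.0045,0.012,0,0,1],[-0.006,0.018,0,0,1],[-0.0075,0.024,0,0,1],[-0.009,0.030,0,0,1]]'
python3 -c "
from h import *
rep('w9.png')"
```

```text
t: 7.35
ee_pos: [598.7, 182.1, 214.0]
orientation: [0.467, 0.532, 0.465, -0.532]
wrist_force: [-1.2, 0.1, 0.4]
gripper_width: 0.006
tip [-30.6  64.9 114. ] F [-1.2  0.1  0.4] t 7.35
[(-64, np.float64(49.8)), (-56, np.float64(60.4)), (-48, np.float64(73.0)), (-40, np.float64(85.4)), (-32, np.float64(97.1)), (-24, np.float64(108.6)), (-16, np.float64(121.2)), (-8, np.float64(132.7)), (0, np.float64(133.1)), (8, np.float64(126.6)), (16, np.float64(121.1)), (24, np.float64(115.7)), (32, np.float64(110.1)), (40, np.float64(104.5)), (48, np.float64(101.1))]
rim x [-21.27859263  48.33148272] y [ 19.3389198 109.1365564]
```

View pics/w9.png

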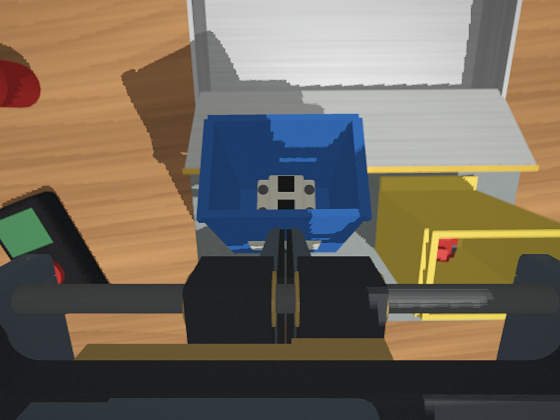

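Tote is tilted ~35° about the stop (front rim over the chute, px 205–365, row 115), yellow unmoved. Continue past the balance point.

```bash
python3 -m creep '[[0,0.007,0,0,1],[-0.0005,0.014,0,0,1],[-0.0005,0.021,0,0,1],[0,0.028,0,0,1],[0,0.034,0,0,1]]'
python3 -c "
from h import *
rep('w10.png')"
```

```text
t: 7.82
ee_pos: [634.6, 177.3, 214.0]
orientation: [0.468, 0.532, 0.464, -0.531]
wrist_force: [-0.3, -0.0, -0.8]
gripper_width: 0.007
tip [  5.6  64.5 114. ] F [-0.3 -0.  -0.8] t 7.8167
[(-8, np.float64(94.8)), (0, np.float64(100.6)), (8, np.float64(106.7)), (16, np.float64(137.8)), (24, np.float64(118.9)), (32, np.float64(124.9)), (40, np.float64(198.8)), (48, np.float64(114.2)), (56, np.float64(103.2)), (64, np.float64(92.6)), (72, np.float64(82.8))]
rim x [ 8.05260888 56.94609339] y [ 20.22139862 108.67209695]
```

View pics/w10.png

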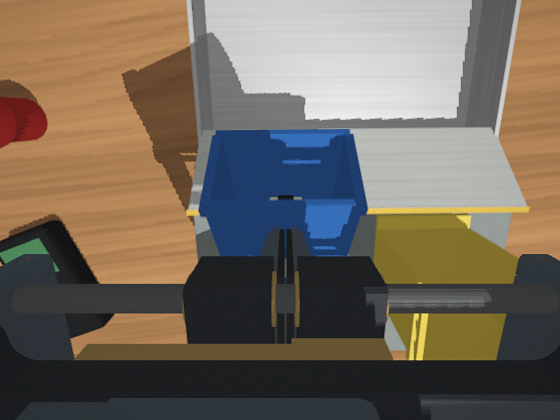

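Tilt is ~54°, beyond balance with no force on the fingers. Hold still briefly and see if it falls.

```bash
python3 -m creep '[[0,0,0,0,1],[0,0,0,0,1],[0,0,0,0,1],[0,0,0,0,1]]'
python3 -c "
from h import *
rep('w11.png')"
```

```text
t: 8.2
ee_pos: [635.3, 177.2, 213.9]
orientation: [0.468, 0.533, 0.464, -0.531]
wrist_force: [-0.4, 0.4, 0.8]
gripper_width: 0.003
tip [  6.3  64.5 113.9] F [-0.4  0.4  0.8] t 8.2
[(-8, np.float64(26.2)), (0, np.float64(34.3)), (8, np.float64(42.2)), (16, np.float64(49.9)), (24, np.float64(57.8)), (32, np.float64(65.6)), (40, np.float64(69.1)), (48, np.float64(64.6)), (56, np.float64(56.5)), (64, np.float64(47.3)), (72, np.float64(39.5)), (80, np.float64(31.5)), (88, np.float64(23.3)), (96, np.float64(15.0))]Traceback (most recent call last):
  File "<string>", line 3, in <module>
    rep('w11.png')
    ~~~^^^^^^^^^^^
  File "h.py", line 32, in rep
    print(s); h=q[q[:,2]>100]; print('rim x',np.percentile(h[:,0],[1,99]),'y',np.percentile(h[:,1],[1,99]))
                                             ~~~~~~~~~~~~~^^^^^^^^^^^^^^^
    return _quantile_unchecked(
        a, q, axis, out, overwrite_input, method, keepdims, weights)
    return _ureduce(a,
                    func=_quantile_ureduce_func,
    ...<5 lines>...
                    overwrite_input=overwrite_input,
                    method=method)
    r = func(a, **kwargs)
    result = _quantile(arr,
                       quantiles=q,
    ...<2 lines>...
                       out=out,
                       weights=wgt)
    slices_having_nans = np.isnan(arr[-1, ...])
                                  ~~~^^^^^^^^^
IndexError: index -1 is out of bounds for axis 0 with size 0
```

View pics/w11.png

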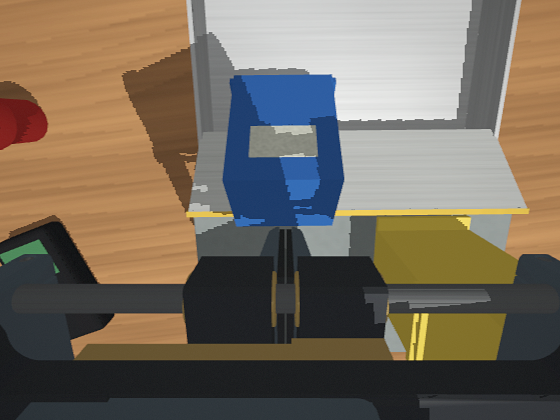

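It toppled and lies at ~135° (px 225–343 × 75–225), hooked. Retreat up and back, then check the breaker.

```bash
python3 -m creep '[[-0.03,0,0,0,1],[-0.06,0,0,0,1],[-0.09,-0.02,0,0,1],[-0.11,-0.05,0,0,1],[-0.12,-0.085,0,0,1]]'
python3 -m creep '[[0,-0.035,0,0,1],[0,-0.07,0,0,1],[0,-0.105,0,0,1],[0,-0.14,0,0,1],[0,-0.17,0,0,1]]'
python3 -c "
from h import *
save('top','top12.png');save('side','side12.png')"
```

```text
t: 8.67
ee_pos: [551.2, 188.9, 336.4]
orientation: [0.468, 0.535, 0.463, -0.529]
wrist_force: [0.0, 1.4, 0.2]
gripper_width: 0.004
t: 9.08
ee_pos: [380.1, 211.2, 334.9]
orientation: [0.468, 0.535, 0.463, -0.529]
wrist_force: [-0.0, 0.9, -0.2]
gripper_width: 0.004
```

View pics/top12.png

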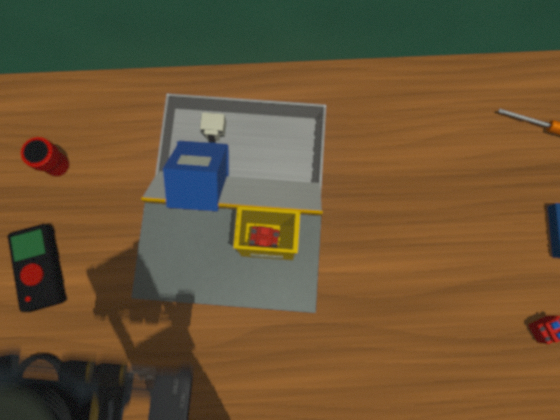

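View pics/side12.png

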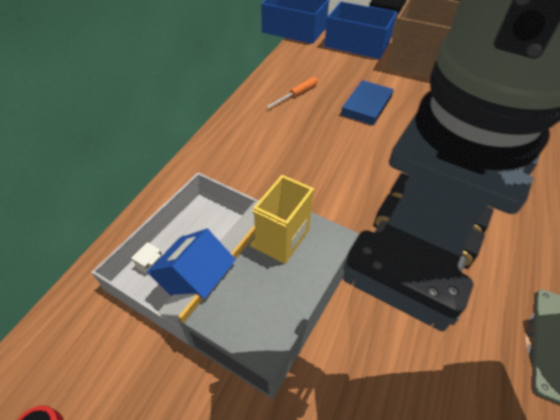

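Top: breaker in the tray at px (212,124), blue tote tipped over the stop at (197,175), yellow tote still at (267,232). Check it's at rest and measure.

```bash
python3 -m creep '[[0,0,0,0,1],[0,0,0,0,1],[0,0,0,0,1],[0,0,0,0,1],[0,0,0,0,1]]'
python3 - <<'E'
from h import *
nx=np.array([.9926,-.1216]);ny=np.array([.1216,.9926])
a=cv2.imread('pics/top12.png')
s=save('top','top13.png');P=pts(s)
b=s['img'][:,:,::-1];d=np.abs(a.astype(int)-b).max(2)[90:300,130:330];print('changed px',(d>25).sum())
f=lambda P:np.stack([(P[...,:2]-[626.16,113.38])@nx+5,(P[...,:2]-[626.16,113.38])@ny,P[...,2]],-1)
Q=f(P);hsv=cv2.cvtColor(s['img'],cv2.COLOR_RGB2HSV)
W=(hsv[...,2]>215)&(s['z_map']>0);W[:110]=0;W[140:]=0;W[:,:195]=0;W[:,230:]=0
q=Q[W];print('breaker',len(q),np.percentile(q,[3,50,97],axis=0).round(0).tolist())
B=(cv2.inRange(hsv,(100,100,40),(130,255,255))>0)&(s['z_map']>0);B[:,:140]=0;B[:,240:]=0
q=Q[B];print('blue',np.percentile(q,[2,98],axis=0).round(0).tolist())
reg=(cv2.inRange(hsv,(20,110,80),(35,255,255))>0)&(P[...,2]>204)&(P[...,2]<216)
print('yel',cv2.minAreaRect(P[reg][:,:2].astype(np.float32)))
c=cv2.resize(b[85:265,130:340],None,fx=3.2,fy=3.2,interpolation=3);cv2.imwrite('pics/c13.png',c)
E
```

```text
t: 9.6
ee_pos: [379.5, 211.3, 335.3]
orientation: [0.469, 0.534, 0.464, -0.529]
wrist_force: [-0.3, 0.8, -1.0]
gripper_width: 0.003
changed px 53Traceback (most recent call last):
  File "<stdin>", line 9, in <module>
    return _quantile_unchecked(
        a, q, axis, out, overwrite_input, method, keepdims, weights)
    return _ureduce(a,
                    func=_quantile_ureduce_func,
    ...<5 lines>...
                    overwrite_input=overwrite_input,
                    method=method)
    r = func(a, **kwargs)
    result = _quantile(arr,
                       quantiles=q,
    ...<2 lines>...
                       out=out,
                       weights=wgt)
    slices_having_nans = np.isnan(arr[-1, ...])
                                  ~~~^^^^^^^^^
IndexError: index -1 is out of bounds for axis 0 with size 0
```

Run:
```python
from h import *
nx=np.array([.9926,-.1216]);ny=np.array([.1216,.9926])
a=cv2.imread('pics/top13.png')
s=save('top','top14.png');P=pts(s);b=s['img'][:,:,::-1]
d=np.abs(a.astype(int)-b).max(2)[90:300,130:330];print('changed px',(d>25).sum(),np.argwhere(d>25).mean(0)+[90,130] if (d>25).any() else '')
Q=np.dstack([(P[...,:2]-[626.16,113.38])@nx+5,(P[...,:2]-[626.16,113.38])@ny,P[...,2]]);hsv=cv2.cvtColor(s['img'],cv2.COLOR_RGB2HSV)
print('px',s['img'][124,212],hsv[124,212],Q[124,212])
q=Q[112:135,202:224].reshape(-1,3);q=q[(q[:,2]>25)&(q[:,2]<60)];print('breaker',len(q),np.percentile(q,[3,50,97],axis=0).round(0).tolist())
B=(cv2.inRange(hsv,(100,100,40),(130,255,255))>0)&(s['z_map']>0);B[:,:140]=0;B[:,240:]=0
q=Q[B];print('blue',np.percentile(q,[2,98],axis=0).round(0).tolist())
reg=(cv2.inRange(hsv,(20,110,80),(35,255,255))>0)&(P[...,2]>204)&(P[...,2]<216)
print('yel',cv2.minAreaRect(P[reg][:,:2].astype(np.float32)))
cv2.imwrite('pics/c13.png',cv2.resize(b[85:265,130:340],None,fx=3.2,fy=3.2,interpolation=3))
```

```text
changed px 0 
px [182 181 157] [ 29  35 182] [173.12297249  62.20083397  40.22523261]
breaker 458 [[154.0, 42.0, 33.0], [175.0, 62.0, 40.0], [194.0, 81.0, 42.0]]
blue [[-8.0, 22.0, 89.0], [113.0, 105.0, 166.0]]
yel ((564.5413208007812, 56.10294723510742), (90.9139404296875, 60.37714385986328), 83.07685089111328)
```

View pics/c13.png

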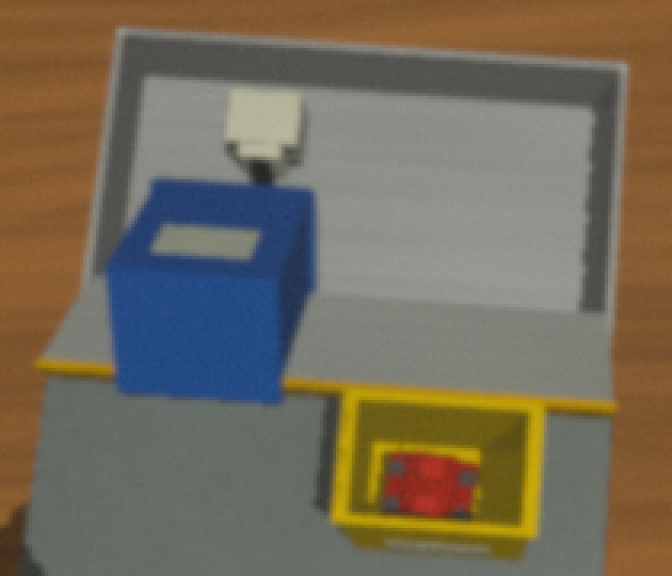

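The breaker lies flat in the tray (top 40 mm above the bench), the tote is hooked over the stop, the yellow tote hasn't moved and nothing is moving.

```bash
python3 -c "
from h import *
print(arm.job_done())"
```

```text
the job is handed in; nothing more can be done
None
```

I tipped the blue tote over the stop with the shut fingers, and the circuit breaker slid out into the tray. I handed the job in with about 10 s on the clock (limit 38 s).

- **First push:** pushing at about 88 mm tilted the tote about 8° on its gripping toe while it was still about 10 mm short of the stop. I eased it back upright and slid it up to the stop with a lower push. I then tipped it in an arc from 88 mm until it fell by itself, at about 54°.
- **Last checks:**
  - The blue tote lies at about 135°, mouth down on the chute and hooked over the stop.
  - The breaker lies flat in the tray, its top about 40 mm above the bench, about 175 mm past the stop.
  - The yellow tote is within 0.5 mm of where it started.
  - The last two top pictures were identical around the stand.
  - The arm was clear of everything. The highest wrist force I read was about 10 N.
- **Failed checks:** two of my measuring scripts stopped on an empty colour or height mask. I re-ran the breaker measurement and it worked. The other failed only because the tote had already fallen below the height it looked at. No checks disagreed.

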